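# Slide the sketchbox palette home and lock it

## Task

Close up the sketchbox: with a fingertip, push the wooden palette along its rails to the left, as seen from the robot, until you feel it drop into its locating notches and lie level in the box. Then, with a fingertip, swing the brass turn button on the front wall fully in, square over the palette, to lock it. Push only: lift nothing, and leave the two paint jars and the brush where they are.

Things in the scene. Friction and masses are not known exactly. Their poses are not given: they have to be found in the camera images.
- sketchbox: Open wooden artist's box, fixed, 400 mm long (its y) by 240 mm deep (its x), walls 10 mm thick and 55 mm high. Origin: centre of its underside, on the table; x runs from the front wall (nearest the robot) to the back wall, y to its left, z up. Floor 6 mm up; right of the palette it is clear but for a 28 mm high divider at x = +48 mm with paint tubes behind it.
- home (a point): Point in the box where the palette's origin lies when it is home (x 0, y +81, z 37 mm in the box's frame). Two rails, 12 mm wide, tops 44 mm above the table, run along y inside the front and back walls. Each has two notches, 21 mm long and 7 mm deep, 70 mm to the left and right of this point, giving 2.5 mm of play either way. A push above about 200 mm/s can overshoot them to the left wall.
- palette: Loose wooden palette, 0.4 kg, 217 (its x) by 190 mm (its y), with a thumb hole and dabs of dry paint. Two cross cleats under it, 16 mm wide, 8 mm tall, at y = -70 and +70 mm, slide on the rails. Origin: its middle, level with the cleats' undersides; the board lies 8 to 16 mm above it. Starts on the rails (origin 44 mm up), 50 to 110 mm right of home; drops 7 mm into the notches, which stop it.
- palette_right_edge (a point): Middle of the palette's right-hand edge (the edge to push on, to the left), at half the thickness of the 8 mm board: 95 mm right of and 12 mm above the palette's origin, so 56 mm above the table at the start and 49 mm when home. Sliding takes about 2 to 6 N.
- turn_button (a joint): Angle (rad) of the brass turn button, a flat bar 50 by 8 by 4 mm on top of the front wall. 0: along the wall, pointing to the box's left (+y). pi/2 (its stop): square into the box (+x), over the palette. Grows clockwise seen from above. Starts swung outwards, -0.6 to -0.1; stays put (friction 0.02 N m). It cannot pass about 0.1 until the palette has dropped: the raised board blocks it.
- button_stud (a point): Top of the upright brass thumb stud, 10 mm in diameter and 18 mm tall, near the free end of the turn button, 36 mm from the pivot; this point is 78.5 mm above the table, the stud's foot 60.5 mm.
- button_pivot (a point): The upright screw on which the turn button pivots, at the underside of its bar, 56.5 mm above the table (1.5 mm above the wall's top), at x = -115 mm, y = +40 mm in the box's frame.
- jar_a: Closed paint jar, 42 mm across and 65 mm tall, standing on the table before the front wall near its right end. Origin: centre of its underside. Leave alone.
- jar_b: Closed paint jar like the other, standing on the table before the front wall near its left end. Origin: centre of its underside. Leave alone.
- brush: Paint brush, 190 mm long, lying on the table to the right of the box. Leave alone.

How it is judged:
On the way, in this order (a step that is already met when the one before it is completed fails the run):
1. the palette has been slid left and has dropped into its notches (z of palette in the frame of sketchbox below 0.039 m and y of palette in the frame of sketchbox between 0.076 and 0.086 m and angle between palette's own z axis and vertical below 0.02 rad), for 0.2 s.
2. the turn button has been swung in over the palette (value of joint turn_button above 1.35 rad), for 0.2 s.
At the end, for the whole second after the job is handed in: The palette lies at rest in its notches: its origin within 5 mm of home along the rails and no more than 2 mm above the notch floors' height of 37 mm, level to 0.02 rad; the turn button stands over it at more than 1.35 rad (all of step 1 and linear speed of palette below 0.01 m/s and value of joint turn_button above 1.35 rad); the robot touches nothing.
It fails at once if the palette was lifted off its rails or tipped up (z of palette in the frame of sketchbox above 0.054 m or angle between palette's own z axis and vertical above 0.12 rad).
It fails at once if a paint jar or the brush was moved (distance of any of jar_a, jar_b from where it was at the start of the episode above 0.015 m or distance of brush from where it was at the start of the episode above 0.02 m or angle between any of jar_a, jar_b's own z axis and vertical above 0.3 rad).
It also fails if it takes over 48 s, if anything falls off the work surface, if the arm or the gripper's body presses on something with over 40 N, if the wrist force passes 120 N, or if a joint passes its speed limit or range.

## Robot

A 7-joint arm with a two-finger parallel gripper is mounted at the origin on the work surface. World frame = base frame: x ahead of the robot, y to its left, z up, the work surface at z = 0. Lengths are in m, angles in rad, forces in N, time in s.
With the tool pointing down it reaches from about 0.4 to 0.85 m from the base axis. Payload 10.4 kg.
Tool frame: the origin (TCP) lies between the finger pads; the fingertips stand r.nose_length ahead of it and the grasp point (between the pads) lies 6 mm ahead of it (r.nose_length is the distance from the TCP to the fingertips, in m); z points along the fingers, x is the direction in which the jaws open and shut, and the axes are right-handed (so a half turn about z gives the same grasp; the last joint's range is limited). The gripper opens to 87 mm and grips with 3 to 60 N. Pads are 19 mm wide; open, the fingers measure 117 mm over their backs; the gripper's body (75 mm by 190 mm) begins 51 mm behind the grasp point.
Start: joints at [-1.138, 0.332, -0.065, 1.46, 0.022, 1.35, -0.088], TCP at [0.275, 0.561, 0.248] pointing down, gripper open.
Joint ranges: [-2.6, 2.6], [-0.5, 2.12], [-1.47, 1.34], [0.16, 2.42], [-1.27, 4.41], [0.06, 2.06], [-2.6, 2.6]. Speed limits (rad/s): [2.22, 2.22, 2.79, 2.79, 3.14, 3.14, 3.14].

## Interface

Orientations are given as a unit quaternion [x, y, z, w].
In Python, from bench import r gives the robot as it stands. The module is installed in compiled form; this text tells all that it offers.
- The arm moves only by the shell command python3 -m creep 'ROWS' [OPENING] [FORCE]. ROWS is JSON, a list of rows, each an object of numbers: "x", "y", "z": the shift along the world's x, y, z in m; "spin": the turn about the world's z in degrees. In form: [{"x": .., "y": .., "z": .., "spin": ..}, ...]. A call has 1 to 12 rows; each row is the pose to reach, as a shift and turn from the pose commanded when the call began; what a row does not reach only later rows make up. A row lasts 1/8 s, in which the tool goes at most 62.5 mm and 10.7 degrees, less where a joint would pass 70% of its speed; a pose out of reach is approached as far as the arm can. A call with a gripper value outside its range is refused whole. OPENING is the finger opening in m, from 0 to 0.087, set as the call begins (- or left out, the last holds). The fingers move at their own pace and stop on an object; FORCE is the grip in N (left out, the last holds). Time passes only in rows, so rows that repeat a pose let the fingers close. It gives the time, the measured TCP pose, the force and the opening at its end, in the units of the state.
- r.read_state(): the state, without advancing time (a new reading comes with each control period).
- r.camera(name): name is "side" or "top" or "wrist"; returns a dict with "pixels" (400x640x3 uint8, blue, green, red), "z_map" (400x640 float32, m along the optical axis (not along the pixel's ray), 0 where there is no reading), "K" (3x3 intrinsics, pixels), "R" (3x3) and "t" (3): a world point X has camera coordinates R X + t. Camera axes: x right, y down, z forward; pixel columns grow to the right and rows downward; lengths in m; the calibration is good to about 2 mm. A picture is of the moment at which its call begins.
- r.close_job(): hands the job in, once; it reports no verdict.
The state is a dict: "time": time; "joint_positions": joint angles; "joint_vel": joint speeds; "joint_torque": joint torques, N m; "ee_pos": TCP position; "eef_rot": TCP orientation; "ft_force": force on the tool from outside, world axes, zero at the start; "torque": the same for the moment, N m; "width": finger opening in m.
Only numpy, scipy, OpenCV 4.12 (cv2) and the standard library are available. Lean on these libraries where they do the work, as an engineer would, in place of code of your own. Each camera call takes 0.05 s, during which the arm holds its last target. There are 200 camera calls.

## Working session

There is one attempt and no reset: what is moved stays moved. The work goes in short steps, Python scripts to look and compute and a shell command to move; the robot and the scene stay as the last step left them, time stands still between calls to the robot, and variables do not carry over. Pictures are saved under pics/ and viewed, about 8 in all and at most 12, crops included, and the job is handed in when it is done.

```bash
mkdir -p pics; cat > h.py <<'E'
import numpy as np, cv2
from bench import r
def shot(n,f):
    c=r.camera(n); cv2.imwrite(f'pics/{f}.png',c['pixels']); np.savez(f'pics/{f}.npz',**c); return c
def px(f,u,v,z=None):
    c=np.load(f'pics/{f}.npz'); K,R,t=c['K'],c['R'],c['t']
    d=np.linalg.inv(K)@[u,v,1]; o=-R.T@t; w=R.T@d
    if z is None: s=c['z_map'][int(v),int(u)]
    else: s=(z-o[2])/w[2]
    return o+s*w
E
python3 - <<'E'
from h import *
s=r.read_state(); print(s['time'],s['ee_pos'],s['eef_rot'],s['ft_force'],s['width'],r.nose_length)
shot('top','top0'); shot('side','side0')
c=np.load('pics/top0.npz'); print(c['K'],c['R'],c['t'])
E
```

```text
0.0 [0.27495086 0.56086111 0.24673207] [ 8.48570424e-01  5.29081922e-01 -6.06007266e-04  4.34623761e-04] [-0.19527248 -0.3552555   0.75235744] 0.08689243583507172 0.025
[[412.20114877   0.         320.44961181]
 [  0.         412.20114877 198.492712  ]
 [  0.           0.           1.        ]] [[ 0.0253503  -0.999498    0.01900294]
 [-0.9973463  -0.02658432 -0.0677763 ]
 [ 0.06824746 -0.01723436 -0.99751955]] [-0.00235439  0.53729436  0.84001412]
```

View pics/top0.png

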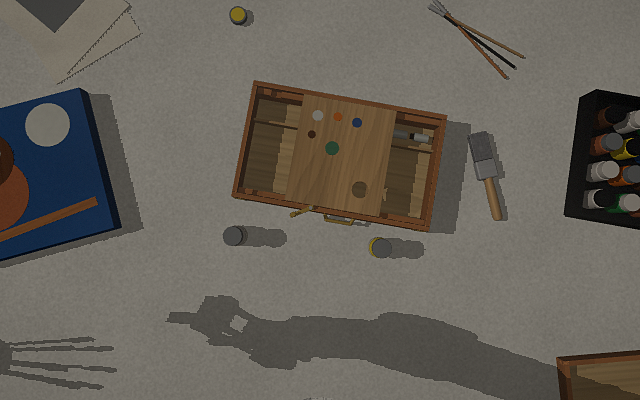

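View pics/side0.png

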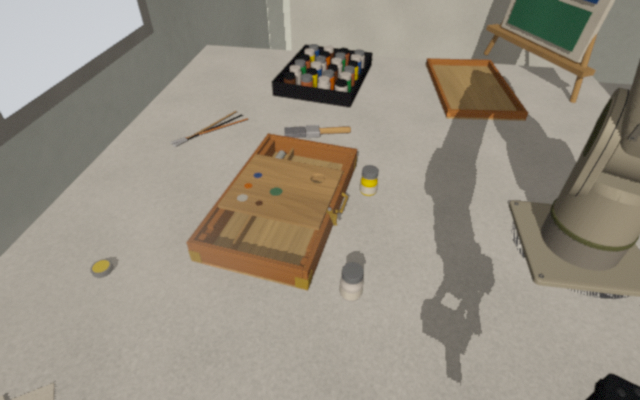

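The top view shows the box with corners near (255,82), (446,115), (430,231) and (233,197). The palette spans u≈287–395, the button is near (300,211), and the jars are at (234,236) and (380,247). I'll enlarge it.

```bash
python3 - <<'E'
import cv2
a=cv2.imread('pics/top0.png')[70:270,220:460]
cv2.imwrite('pics/c0.png',cv2.resize(a,(720,600),interpolation=cv2.INTER_CUBIC))
E
```

```text
(no output)
```

View pics/c0.png

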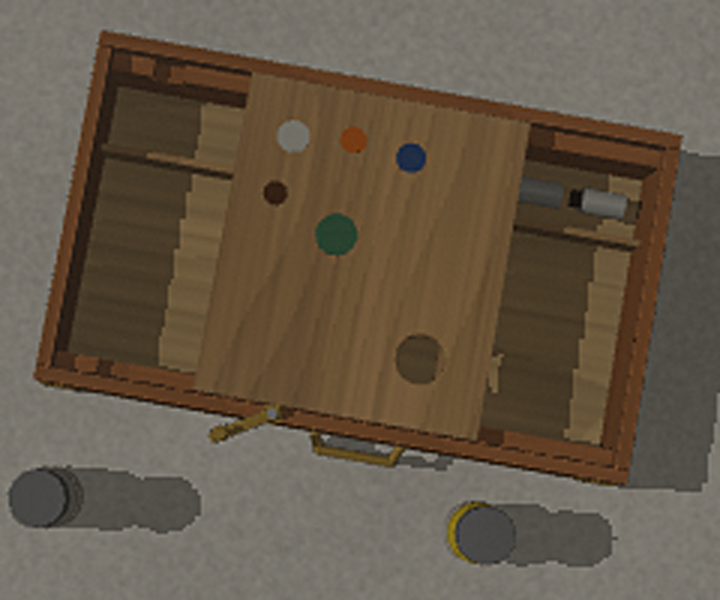

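```bash
cat > fit.py <<'E'
from h import *
def P(u,v,z): return px('top0',220+(u+.5)/3-.5,70+(v+.5)/3-.5,z)[:2]
def fit(m,w):
    m=np.array(m);w=np.array(w);mc,wc=m.mean(0),w.mean(0)
    H=(m-mc).T@(w-wc);a=np.arctan2(H[0,1]-H[1,0],H[0,0]+H[1,1])
    R=np.array([[np.cos(a),-np.sin(a)],[np.sin(a),np.cos(a)]]);t=wc-R@mc
    return R,t,a,(w-(m@R.T+t))
box=[P(*c,.055) for c in[(103,31),(681,136),(627,485),(38,380)]]
R,t,a,e=fit([(.12,.2),(.12,-.2),(-.12,-.2),(-.12,.2)],box)
np.savez('box.npz',R=R,t=t,a=a)
print('box',t,np.degrees(a),'res',e.round(4).tolist())
pal=[P(*c,.060) for c in[(252,72),(529,123),(477,440),(196,388)]]
Rp,tp,ap,e=fit([(.1085,.095),(.1085,-.095),(-.1085,-.095),(-.1085,.095)],pal)
print('pal in box',R.T@(tp-t),np.degrees(ap),e.round(4).tolist())
W=lambda x,y:R@[x,y]+t
print('home',W(0,.081),'pivot',W(-.115,.04),'pivot seen',P(273,412,.062))
s=P(218,435,.0700);print('stud seen',s,'in box',R.T@(s-t)); 
for n,u,v in[('a',484,535),('b',38,498)]: p=P(u,v,.065);print('jar',n,p,R.T@(p-t))
print('rightedge',Rp@[0,-.095]+tp)
E
python3 fit.py
```

```text
box [ 0.62308083 -0.02616025] -8.566517262440042 res [[0.0001, -0.0008], [-0.0004, 0.0019], [0.0002, 0.0011], [0.0001, -0.0022]]
pal in box [ 0.0005041  -0.00012659] -8.583785823389526 [[-0.0001, 0.0001], [-0.0008, 0.001], [-0.0001, 0.0003], [0.001, -0.0014]]
home [0.63514639 0.05393608] pivot [0.51532212 0.0305236 ] pivot seen [0.51685619 0.03123492]
stud seen [0.50059473 0.06648619] in box [-0.13491998  0.07336762]
jar a [ 0.44000932 -0.10857497] [-0.1687528  -0.10876514]
jar b [0.45681923 0.1822553 ] [-0.19545179  0.18132447]
rightedge [ 0.60938117 -0.12029639]
```

Box and palette fit to within about 2 mm: the palette is 81 mm right of home and the button is at about -0.54 rad. Next I'll close the fingers, align the tool with the box and go above the gap right of the palette.

```bash
python3 -m creep '[{"x":0.054,"y":-0.03,"z":0,"spin":8},{"x":0.1,"y":-0.08,"z":0,"spin":17.5},{"x":0.125,"y":-0.14,"z":0,"spin":17.5},{"x":0.15,"y":-0.195,"z":0,"spin":17.5},{"x":0.17,"y":-0.25,"z":0,"spin":17.5},{"x":0.19,"y":-0.31,"z":0,"spin":17.5},{"x":0.21,"y":-0.37,"z":0,"spin":17.5},{"x":0.23,"y":-0.425,"z":0,"spin":17.5},{"x":0.25,"y":-0.48,"z":0,"spin":17.5},{"x":0.27,"y":-0.54,"z":0,"spin":17.5},{"x":0.29,"y":-0.6,"z":0,"spin":17.5},{"x":0.31,"y":-0.65,"z":0,"spin":17.5}]' 0 40
```

```text
time: 1.6
ee_pos: [0.5852, -0.0912, 0.2475]
eef_rot: [0.758, 0.652, -0.0, -0.0]
ft_force: [0.9, 0.1, -0.9]
width: 0.0005
```

```bash
python3 -m creep '[{"x":0.01,"y":-0.05,"z":0,"spin":0},{"x":0.0165,"y":-0.08,"z":0,"spin":0},{"x":0.0165,"y":-0.08,"z":-0.05,"spin":0},{"x":0.0165,"y":-0.08,"z":-0.1,"spin":0},{"x":0.0165,"y":-0.08,"z":-0.1,"spin":0},{"x":0.0165,"y":-0.08,"z":-0.1,"spin":0}]'
python3 - <<'E'
from h import *
s=r.read_state();print(s['ee_pos'],s['ft_force'],s['joint_positions'])
a=shot('top','top1')['pixels'][70:270,220:460]; b=shot('side','side1')['pixels'][90:340,140:440]
cv2.imwrite('pics/c1.png',np.hstack([cv2.resize(a,(390,325)),cv2.resize(b,(390,325))]))
E
```

```text
time: 2.35
ee_pos: [0.6024, -0.169, 0.1495]
eef_rot: [0.758, 0.652, 0.001, 0.001]
ft_force: [-0.4, -0.7, 1.0]
width: 0.0004
[ 0.60240325 -0.16902122  0.14949508] [-0.42236056 -0.74423575  1.01190469] [-0.11785735  0.41711309  0.40906978  1.60137791 -0.17690964  1.15810207
  1.75130488]
```

View pics/c1.png

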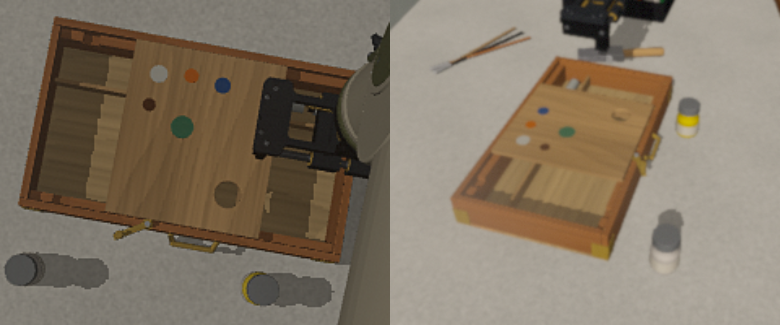

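The gripper hangs over the gap right of the palette and the scene is unchanged. I'll lower the fingertips to about 40 mm, below the board's top and clear of the floor.

```bash
python3 -m creep '[{"x":0,"y":0,"z":-0.03,"spin":0},{"x":0,"y":0,"z":-0.06,"spin":0},{"x":0,"y":0,"z":-0.082,"spin":0},{"x":0,"y":0,"z":-0.082,"spin":0},{"x":0,"y":0,"z":-0.082,"spin":0}]'
```

```text
time: 3.08
ee_pos: [0.6027, -0.1691, 0.0676]
eef_rot: [0.758, 0.652, 0.001, 0.001]
ft_force: [-0.7, -0.6, 0.7]
width: 0.0005
```

```bash
python3 -m creep '[{"x":0.0012,"y":0.008,"z":-0.003,"spin":0},{"x":0.0024,"y":0.016,"z":-0.003,"spin":0},{"x":0.0036,"y":0.024,"z":-0.003,"spin":0},{"x":0.0048,"y":0.032,"z":-0.003,"spin":0},{"x":0.006,"y":0.04,"z":-0.003,"spin":0},{"x":0.0072,"y":0.048,"z":-0.003,"spin":0},{"x":0.0084,"y":0.056,"z":-0.003,"spin":0},{"x":0.0096,"y":0.064,"z":-0.003,"spin":0},{"x":0.0108,"y":0.072,"z":-0.003,"spin":0},{"x":0.012,"y":0.08,"z":-0.003,"spin":0},{"x":0.0132,"y":0.088,"z":-0.003,"spin":0},{"x":0.0132,"y":0.088,"z":-0.003,"spin":0}]'
python3 - <<'E'
from h import *
s=r.read_state();print(s['ee_pos'],s['ft_force'])
a=shot('top','top2')['pixels'][70:270,220:460]; b=shot('side','side2')['pixels'][90:340,140:440]
cv2.imwrite('pics/c2.png',np.hstack([cv2.resize(a,(390,325)),cv2.resize(b,(390,325))]))
E
```

```text
time: 4.58
ee_pos: [0.615, -0.0793, 0.0625]
eef_rot: [0.758, 0.653, 0.0, -0.0]
ft_force: [-0.4, 0.3, -0.1]
width: 0.0002
[ 0.61503023 -0.07926735  0.0625361 ] [-0.39751868  0.27931127 -0.0529104 ]
```

View pics/c2.png

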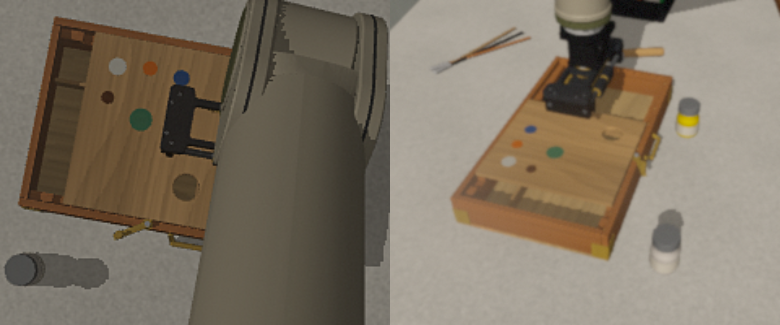

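The palette has slid about 50 mm (white dab moved from u=159 to 117 in the crop) and is still level. I'll continue slowly.

```bash
python3 -m creep '[{"x":0.0006,"y":0.004,"z":0,"spin":0},{"x":0.0012,"y":0.008,"z":0,"spin":0},{"x":0.0018,"y":0.012,"z":0,"spin":0},{"x":0.0024,"y":0.016,"z":0,"spin":0},{"x":0.003,"y":0.02,"z":0,"spin":0}]'
python3 -m creep '[{"x":0.0004,"y":0.0025,"z":0,"spin":0},{"x":0.0008,"y":0.005,"z":0,"spin":0}]'
```

```text
time: 5.3
ee_pos: [0.6179, -0.0606, 0.0626]
eef_rot: [0.758, 0.652, 0.0, 0.0]
ft_force: [0.4, -3.4, -0.8]
width: 0.0006
time: 5.55
ee_pos: [0.6187, -0.0557, 0.0626]
eef_rot: [0.758, 0.652, 0.0, 0.0]
ft_force: [0.7, -2.9, -1.7]
width: 0.0007
```

```bash
python3 - <<'E'
from h import *
B=np.load('box.npz');s=r.read_state();print(B['R'].T@(s['ee_pos'][:2]-B['t']),s['ft_force'])
c=shot('top','top3')
# board height: depth over the palette area in box frame
K,R,t=c['K'],c['R'],c['t']
for x,y in[(.07,.14),(-.07,.14),(.0,.13),(-.09,.09),(.08,.09),(-.07,.05)]:
    w=B['R']@[x,y]+B['t'];q=K@(R@[*w,.055]+t);u,v=(q[:2]/q[2]).round().astype(int)
    d=c['z_map'][v-1:v+2,u-1:u+2];z=np.median(d);p=np.linalg.inv(K)@[u,v,1]*z;print((x,y),(R.T@(p-t)).round(4))
E
```

```text
[ 5.21696575e-05 -2.98494989e-02] [ 0.74769445 -2.92747272 -1.69397414]
(0.07, 0.14) [0.7118 0.102  0.0606]
(-0.07, 0.14) [0.5742 0.1214 0.0595]
(0.0, 0.13) [0.6407 0.1016 0.0612]
(-0.09, 0.09) [0.5475 0.075  0.0605]
(0.08, 0.09) [0.7132 0.0499 0.0612]
(-0.07, 0.05) [0.5605 0.0337 0.0605]
```

The board is still at 60 mm and the sliding force is 3 N, so I'll creep on in small steps.

```bash
python3 -m creep '[{"x":0.0002,"y":0.0015,"z":0,"spin":0},{"x":0.0004,"y":0.003,"z":0,"spin":0}]'; python3 -m creep '[{"x":0.0002,"y":0.0015,"z":0,"spin":0},{"x":0.0004,"y":0.003,"z":0,"spin":0}]'
```

```text
time: 5.85
ee_pos: [0.6191, -0.0529, 0.0626]
eef_rot: [0.758, 0.652, 0.0, 0.0]
ft_force: [0.3, -4.4, -0.9]
width: 0.0004
time: 6.1
ee_pos: [0.6192, -0.0495, 0.0626]
eef_rot: [0.758, 0.652, -0.0, -0.0]
ft_force: [-1.1, -2.7, 3.3]
width: 0.0004
```

```bash
cat > chk.py <<'E'
from h import *
import sys
B=np.load('box.npz');s=r.read_state();print(B['R'].T@(s['ee_pos'][:2]-B['t']),s['ft_force'])
c=shot('top',sys.argv[1]);K,R,t=c['K'],c['R'],c['t']
for x,y in[(.07,.14),(-.07,.14),(.0,.13),(-.09,.09),(.08,.09),(-.07,.05)]:
    w=B['R']@[x,y]+B['t'];q=K@(R@[*w,.055]+t);u,v=(q[:2]/q[2]).round().astype(int)
    z=np.median(c['z_map'][v-1:v+2,u-1:u+2]);p=np.linalg.inv(K)@[u,v,1]*z;print((x,y),(R.T@(p-t))[2].round(4))
E
python3 chk.py top4
```

```text
[-0.00031381 -0.02364227] [-1.14170031 -2.65564211  3.34807893]
(0.07, 0.14) 0.0544
(-0.07, 0.14) 0.0543
(0.0, 0.13) 0.0536
(-0.09, 0.09) 0.0537
(0.08, 0.09) 0.0533
(-0.07, 0.05) 0.0535
```

The board has dropped about 7 mm and lies level. Backing off to the right, then up.

```bash
python3 -m creep '[{"x":-0.0015,"y":-0.01,"z":0,"spin":0},{"x":-0.0045,"y":-0.03,"z":0,"spin":0},{"x":-0.0045,"y":-0.03,"z":0,"spin":0},{"x":-0.0045,"y":-0.03,"z":0.05,"spin":0},{"x":-0.0045,"y":-0.03,"z":0.11,"spin":0},{"x":-0.0045,"y":-0.03,"z":0.12,"spin":0},{"x":-0.0045,"y":-0.03,"z":0.12,"spin":0}]'
python3 chk.py top5
```

```text
time: 7.02
ee_pos: [0.6151, -0.0796, 0.1829]
eef_rot: [0.758, 0.652, 0.001, 0.0]
ft_force: [0.0, -0.4, -0.7]
width: 0.0004
[ 0.00011785 -0.05403831] [ 0.0218974  -0.35157915 -0.71322543]
(0.07, 0.14) 0.0544
(-0.07, 0.14) 0.0536
(0.0, 0.13) 0.0534
(-0.09, 0.09) 0.0539
(0.08, 0.09) 0.0543
(-0.07, 0.05) 0.0541
```

Palette level and free. Going above a point just outside the stud, then a look before lowering.

```bash
python3 -m creep '[{"x":-0.035,"y":0.037,"z":0,"spin":0},{"x":-0.07,"y":0.074,"z":0,"spin":0},{"x":-0.105,"y":0.111,"z":0,"spin":0},{"x":-0.1415,"y":0.1487,"z":0,"spin":0},{"x":-0.1415,"y":0.1487,"z":-0.02,"spin":0},{"x":-0.1415,"y":0.1487,"z":-0.05,"spin":0},{"x":-0.1415,"y":0.1487,"z":-0.05,"spin":0},{"x":-0.1415,"y":0.1487,"z":-0.05,"spin":0}]'
python3 - <<'E'
from h import *
B=np.load('box.npz');s=r.read_state();print(s['ee_pos'],B['R'].T@(s['ee_pos'][:2]-B['t']),s['ft_force'])
a=shot('top','top6')['pixels'][70:270,220:460]; b=shot('side','side6')['pixels'][150:310,240:432]
cv2.imwrite('pics/c6.png',np.hstack([cv2.resize(a,(390,325)),cv2.resize(b,(390,325))]))
E
```

```text
time: 8.07
ee_pos: [0.4733, 0.0688, 0.1327]
eef_rot: [0.758, 0.652, -0.0, -0.0]
ft_force: [0.6, -0.2, 0.8]
width: 0.0004
[0.47334633 0.06878217 0.13265577] [-0.1622064   0.07157913] [ 0.64084557 -0.21720273  0.84943873]
```

View pics/c6.png

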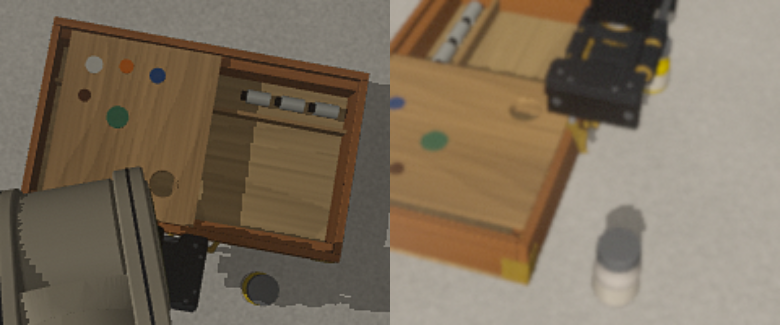

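The fingers hang just outside the front wall beside the button; both jars and the palette look right. I'll lower the tip to 67 mm and push the stud into the box.

```bash
python3 -m creep '[{"x":0,"y":0,"z":-0.02,"spin":0},{"x":0,"y":0,"z":-0.04,"spin":0},{"x":0,"y":0,"z":-0.04,"spin":0},{"x":0.008,"y":-0.0012,"z":-0.04,"spin":0},{"x":0.016,"y":-0.0024,"z":-0.04,"spin":0},{"x":0.024,"y":-0.0036,"z":-0.04,"spin":0},{"x":0.032,"y":-0.0048,"z":-0.04,"spin":0},{"x":0.04,"y":-0.006,"z":-0.04,"spin":0},{"x":0.048,"y":-0.0072,"z":-0.04,"spin":0},{"x":0.058,"y":-0.0087,"z":-0.04,"spin":0},{"x":0.058,"y":-0.0087,"z":-0.04,"spin":0}]'
```

```text
time: 9.55
ee_pos: [0.5306, 0.0576, 0.0919]
eef_rot: [0.759, 0.651, -0.002, -0.0]
ft_force: [-6.6, -5.9, 3.1]
width: 0.0006
```

Force of about 9 N is more than the button should need, so I'll look before going on.

```bash
python3 - <<'E'
from h import *
s=r.read_state();print(s['ee_pos'],s['ft_force'],s['torque'])
b=shot('side','side7')['pixels'][150:310,240:432]; a=shot('wrist','wr7')['pixels']
cv2.imwrite('pics/c7.png',np.hstack([cv2.resize(a,(420,325)),cv2.resize(b,(380,325))]))
E
```

```text
[0.53063661 0.05763568 0.09188069] [-6.63822368 -5.91764769  3.11530272] [-1.33131306  1.49034198 -0.07031221]
```

View pics/c7.png

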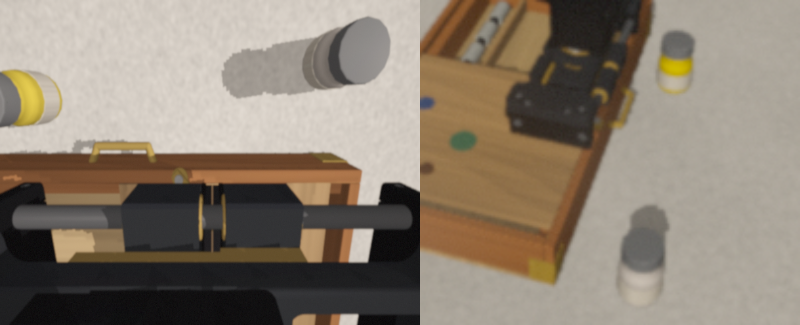

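```bash
python3 -m creep '[{"x":-0.012,"y":0.002,"z":0,"spin":0},{"x":-0.012,"y":0.002,"z":0,"spin":0},{"x":-0.012,"y":0.002,"z":0.01,"spin":0}]'
python3 -m creep '[{"x":0,"y":0,"z":0.04,"spin":0},{"x":0,"y":0,"z":0.08,"spin":0},{"x":0.03,"y":-0.05,"z":0.1,"spin":0},{"x":0.06,"y":-0.1,"z":0.1,"spin":0},{"x":0.09,"y":-0.15,"z":0.1,"spin":0},{"x":0.09,"y":-0.15,"z":0.1,"spin":0}]'
python3 - <<'E'
from h import *
b=shot('side','side8')['pixels'][150:310,240:432]; a=shot('top','top8')['pixels'][130:250,220:364]
cv2.imwrite('pics/c8.png',np.hstack([cv2.resize(a,(400,333),interpolation=2),cv2.resize(b,(400,333))]))
E
```

```text
time: 10.02
ee_pos: [0.5193, 0.0624, 0.1026]
eef_rot: [0.758, 0.652, -0.0, -0.0]
ft_force: [-0.4, -0.4, 0.2]
width: 0.0004
time: 10.78
ee_pos: [0.6104, -0.0931, 0.2031]
eef_rot: [0.76, 0.65, -0.001, 0.001]
ft_force: [0.2, 0.2, 0.2]
width: 0.0006
```

View pics/c8.png

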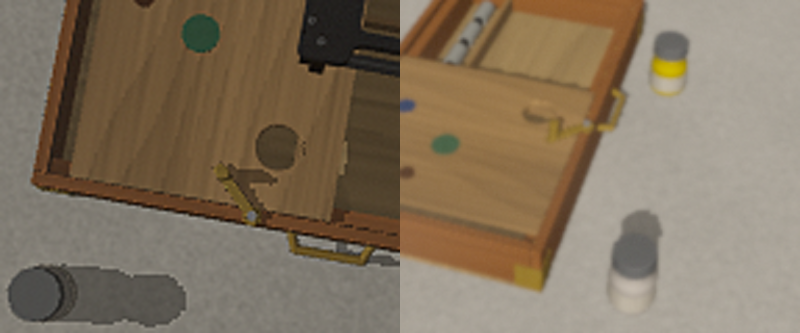

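The button has swung in to roughly 0.8–1 rad, with the stud at (222,170) and the pivot at (252,216) in the crop. Computing the numbers for the second push.

```bash
python3 - <<'E'
from h import *
B=np.load('box.npz');k=400/144
f=lambda u,v,z:B['R'].T@(px('top8',220+u/k,130+v/k,z)[:2]-B['t'])
p=f(252,216,.062);s=f(222,168,.078);print(p,s,np.arctan2(*(s-[-.115,.04])))
W=lambda x,y:B['R']@[x,y]+B['t']
e=r.read_state()['ee_pos'];print(e)
for q in[(s[0]+.003,s[1]+.035),(-.082,s[1]+.035),(-.082,.06),(-.082,.058)]: print(q,W(*q)-e[:2])
E
```

```text
[-0.11504729  0.04056503] [-0.08642013  0.06684637] 0.816663709277542
[ 0.60965391 -0.0880294   0.20288243]
(np.float64(-0.08342013415056518), np.float64(0.10184636945886699)) [-0.05389176  0.17500533]
(-0.082, np.float64(0.10184636945886699)) [-0.05248747  0.17479379]
(-0.082, 0.06) [-0.0587208   0.13341428]
(-0.082, 0.058) [-0.05901872  0.13143659]
```

```bash
python3 -m creep '[{"x":-0.015,"y":0.05,"z":0,"spin":0},{"x":-0.03,"y":0.1,"z":0,"spin":0},{"x":-0.042,"y":0.145,"z":0,"spin":0},{"x":-0.052,"y":0.177,"z":0,"spin":0},{"x":-0.052,"y":0.177,"z":0,"spin":0},{"x":-0.052,"y":0.177,"z":-0.05,"spin":0},{"x":-0.052,"y":0.177,"z":-0.09,"spin":0},{"x":-0.052,"y":0.177,"z":-0.11,"spin":0},{"x":-0.052,"y":0.177,"z":-0.11,"spin":0},{"x":-0.052,"y":0.177,"z":-0.11,"spin":0}]'
python3 - <<'E'
from h import *
B=np.load('box.npz');e=r.read_state()['ee_pos'];print(B['R'].T@(e[:2]-B['t']),B['R']@[-.082,.06]+B['t']-e[:2])
E
```

```text
time: 12.12
ee_pos: [0.5581, 0.0894, 0.0939]
eef_rot: [0.758, 0.652, 0.001, 0.0]
ft_force: [0.2, 0.8, 0.3]
width: 0.0004
[-0.08150913  0.10455323] [-0.00712193 -0.04398306]
```

```bash
python3 -m creep '[{"x":-0.001,"y":-0.006,"z":0,"spin":0},{"x":-0.002,"y":-0.012,"z":0,"spin":0},{"x":-0.003,"y":-0.018,"z":0,"spin":0},{"x":-0.004,"y":-0.024,"z":0,"spin":0},{"x":-0.005,"y":-0.03,"z":0,"spin":0},{"x":-0.006,"y":-0.036,"z":0,"spin":0},{"x":-0.0065,"y":-0.04,"z":0,"spin":0},{"x":-0.0065,"y":-0.04,"z":0,"spin":0}]'
```

```text
time: 13.12
ee_pos: [0.5506, 0.0485, 0.0924]
eef_rot: [0.758, 0.652, -0.0, -0.0]
ft_force: [-0.2, 0.9, -0.4]
width: 0.0007
```

```bash
python3 -m creep '[{"x":-0.0005,"y":-0.003,"z":0,"spin":0},{"x":-0.001,"y":-0.006,"z":0,"spin":0},{"x":-0.001,"y":-0.006,"z":0,"spin":0}]'; python3 -m creep '[{"x":-0.0002,"y":-0.0015,"z":0,"spin":0},{"x":-0.0004,"y":-0.003,"z":0,"spin":0},{"x":-0.0004,"y":-0.003,"z":0,"spin":0}]'
```

```text
time: 13.5
ee_pos: [0.5498, 0.0429, 0.0925]
eef_rot: [0.758, 0.652, -0.0, -0.0]
ft_force: [0.2, 1.2, 0.2]
width: 0.0001
time: 13.88
ee_pos: [0.5495, 0.0403, 0.0926]
eef_rot: [0.758, 0.652, 0.0, -0.0]
ft_force: [0.6, 0.6, 0.1]
width: 0.0005
```

```bash
python3 -m creep '[{"x":-0.0002,"y":-0.0015,"z":0,"spin":0},{"x":-0.0004,"y":-0.003,"z":0,"spin":0},{"x":-0.0004,"y":-0.003,"z":0,"spin":0}]'
```

```text
time: 14.25
ee_pos: [0.5494, 0.0396, 0.0927]
eef_rot: [0.758, 0.653, 0.001, -0.001]
ft_force: [2.6, 7.8, -1.5]
width: 0.0004
```

The force has risen to about 8 N, so the button is at its stop. Backing off to the left, going up and clear, then a final look.

```bash
python3 -m creep '[{"x":0.0015,"y":0.01,"z":0,"spin":0},{"x":0.004,"y":0.025,"z":0,"spin":0},{"x":0.004,"y":0.025,"z":0,"spin":0},{"x":0.004,"y":0.025,"z":0.06,"spin":0},{"x":0.004,"y":0.025,"z":0.11,"spin":0},{"x":0.034,"y":-0.03,"z":0.11,"spin":0},{"x":0.05,"y":-0.08,"z":0.12,"spin":0},{"x":0.06,"y":-0.13,"z":0.12,"spin":0},{"x":0.06,"y":-0.13,"z":0.12,"spin":0},{"x":0.06,"y":-0.13,"z":0.12,"spin":0}]'
python3 chk.py top9; python3 - <<'E'
from h import *
a=np.load('pics/top9.npz')['pixels'][70:270,220:460]
cv2.imwrite('pics/c9.png',cv2.resize(a,(720,600),interpolation=2))
E
```

```text
time: 15.5
ee_pos: [0.6089, -0.0926, 0.2123]
eef_rot: [0.758, 0.652, -0.0, -0.0]
ft_force: [-0.0, 0.6, -1.3]
width: 0.0005
[-0.00410076 -0.06784213] [-0.03521179  0.58336458 -1.28787205]
(0.07, 0.14) 0.0548
(-0.07, 0.14) 0.0544
(0.0, 0.13) 0.0543
(-0.09, 0.09) 0.0533
(0.08, 0.09) 0.0532
(-0.07, 0.05) 0.0543
```

View pics/c9.png

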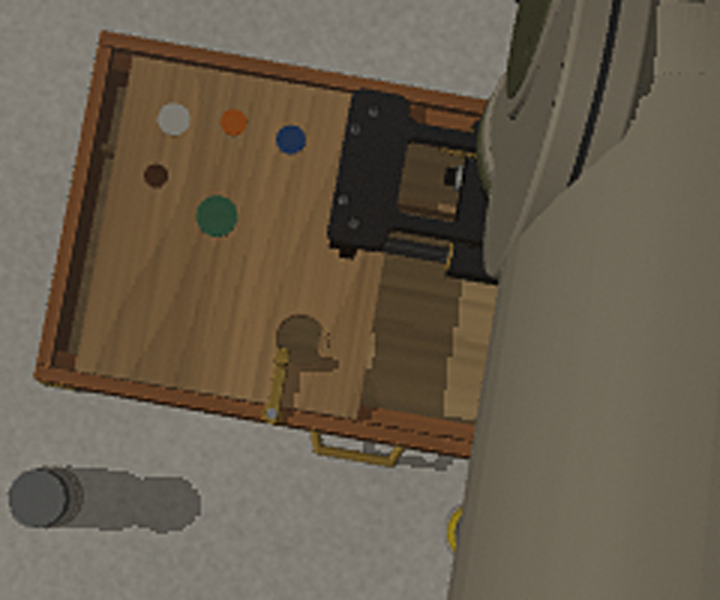

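The button now runs from (272,412) to (281,356), square into the box. The palette's left edge runs from (131,55) to (75,372), and both jars are where they were. A quick numeric check, then I'll hand it in.

```bash
python3 - <<'E'
from h import *
B=np.load('box.npz')
f=lambda u,v,z:B['R'].T@(px('top9',220+(u+.5)/3-.5,70+(v+.5)/3-.5,z)[:2]-B['t'])
print('left edge y-95mm',f(131,55,.053)[1]-.095,f(75,372,.053)[1]-.095)
s=f(281,355,.0785);print('stud',s,'angle',np.arctan2(*(s-[-.115,.04])))
if np.arctan2(*(s-[-.115,.04]))>1.42: r.close_job();print('handed in')
E
```

```text
left edge y-95mm 0.0830275896585144 0.0801437543675351
stud [-0.07714984  0.04210295] angle 1.5152936288344454
the job is handed in; nothing more can be done
handed in
```

The sketchbox is closed and locked, and I handed the job in at about 15.5 s of the 48 s allowed. The hand-in gives no verdict, so success rests on my own checks below.

- **Palette:** I pushed its right edge along the rails with closed fingertips until it dropped. The sliding force was about 3–4 N. The board's top measured about 60 mm high before the drop and 53–55 mm after, against an expected 53 mm, at all six points I sampled. From its left edge, its position along the rails is 80–83 mm; home is 81 mm.
- **Turn button:** I swung it in with two pushes on the stud, until the force rose to about 8 N at its stop. The last picture puts it at about 1.52 rad; more than 1.35 is needed.
- **Unexpected force:** The first button push read about 9 N, well above the 0.6 N I expected. I backed off and looked. The button had swung to about 0.82 rad and nothing else in view had moved, but I did not find the cause.
- **Jars and brush:** Both jars were in place in the last picture, though the arm partly hid the right-hand one. The arm also hid the brush, so I could not check it there; the tool stayed well clear of it throughout.
- **Arm:** It was left clear, above the box and touching nothing.

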